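Show the oblong stamp to the inspection camera

ROBOT

A 7-joint arm with a two-finger parallel gripper is mounted at the origin on the work surface. World frame = base frame: x ahead of the robot, y to its left, z up, the work surface at z = 0. Lengths are in m, angles in rad, forces in N, time in s.
With the tool pointing down it reaches from about 0.4 to 0.875 m from the base axis. Payload 6.5 kg.
Tool frame: the origin (TCP) lies midway between the tips of the shut fingers; the grasp point (between the pads) lies 19 mm behind it (env.grasp_offset is the distance from the TCP to the grasp point, in m); z points along the fingers, y is the line along which they close (so a half turn about z gives the same grasp; the last joint's range is limited). The gripper opens to 88 mm and grips with 3 to 60 N. Pads are 18 mm wide; open, the fingers measure 123 mm over their backs; the gripper's body (75 mm by 187 mm) begins 45 mm behind the grasp point.
Start: joints at [1.253, 0.536, -0.004, 1.538, 0.003, 1.067, -0.071], TCP at [0.162, -0.629, 0.21] pointing down, gripper open.
Joint ranges: [-2.7, 2.7], [-0.37, 2.16], [-1.27, 1.26], [0.24, 2.4], [-1.31, 4.45], [0.19, 1.91], [-2.76, 2.76]. Speed limits (rad/s): [2.39, 2.39, 3.14, 3.14, 3.14, 3.14, 3.14].

INTERFACE

Orientations are given as [roll, pitch, yaw] about the fixed x, y, z axes, in that order (R = Rz(yaw) Ry(pitch) Rx(roll)).
In Python, from rig import env gives the robot as it stands.
- The arm moves only by the shell command python3 -m creep 'ROWS' [FORCE]. ROWS is JSON, a list of rows, each an object with "hand": the gripper's target within -1 to 1 (shut at 1, half-way at 0, fully open at -1); "delta_pos": the shift along the tool's x, y, z as a fraction of full scale, a list of three; "delta_rot": the turn, a rotation vector about the tool's x, y, z as a fraction of full scale, a list of three. A call has 1 to 20 rows; each row is the pose to reach, as a shift and turn from the pose commanded when the call began, along the tool's axes at that moment, turning the shorter way round; what a row does not reach only later rows make up. Full scale, the value 1, is 150 mm for a shift and 2 pi rad for a turn. A row lasts 1/12 s, in which the tool goes at most 41.7 mm and 7.16 degrees, less where a joint would pass 70% of its speed; a pose out of reach is approached as far as the arm can. A call with a number of a shift or a turn outside -1 to 1 is refused whole. A call with a gripper value outside its range is refused whole. The fingers move at their own pace and stop on an object; FORCE is the grip in N (left out, the last holds). Time passes only in rows, so rows that repeat a pose let the fingers close. It gives the time, the measured TCP pose, the force, the opening and the grip force at its end, in the units of the state.
- env.get_obs(): the state, without advancing time (a new reading comes with each control period).
- env.grab_frame(name): name is "side" or "top"; returns the picture (420x560x3 uint8, blue, green, red); there is no depth.
- env.get_calibration(name): a dict with "mtx" (3x3 intrinsics, pixels), "rvec" (rotation vector, rad) and "tvec" (3), from world to camera coordinates, as OpenCV has them. Camera axes: x right, y down, z forward; pixel columns grow to the right and rows downward; lengths in m; the calibration is good to about 2 mm. A picture is of the moment at which its call begins. get_calibration takes no time and is no camera call.
- env.sign_off(): hands the job in; it is judged then, once.
The state is a dict: "clock": time; "qpos": joint angles; "joint_velocities": joint speeds; "joint_torque": joint torques, N m; "position": TCP position; "eef_rot": TCP orientation; "ft_force": force on the tool from outside, world axes, zero at the start; "moment": the same for the moment, N m; "opening": finger opening in m; "grasp_force": force on a finger pad.
Only numpy, scipy, OpenCV 4.12 (cv2) and the standard library are available. Lean on these libraries where they do the work, as an engineer would, in place of code of your own. Each camera call takes 0.05 s, during which the arm holds its last target. There are 200 camera calls.

TASK

Take the stamp with the oblong mount out of the compartment tray by its grip and hold it in the air in front of the tilted inspection camera: rubber die facing the lens squarely, centred on its line of sight, 100 mm from the lens glass, with the die's long side along the long side of the camera's housing (either way round). Finish while holding it there, still, touching nothing else with it; do not shift the camera, and leave everything else where it stands.

Things in the scene. Friction and masses are not known exactly. Their poses are not given: they have to be found in the camera images.
- stamp_oblong: Wooden hand stamp, 60 to 130 g, the only one with an oblong mount, upright in any compartment, turned any way. Origin: centre of the die's underside; z up, x along the long side. Rubber die 62 x 30 x 3 mm, mount 66 x 34 mm up to z = 19 mm, neck 26 x 11 mm to z = 35, then the grip: a block 40 (x) by 18 mm (y), flat parallel sides, z = 35 to 75; take it across the 18 mm.
- stamp_square: Hand stamp standing upright on its die, like stamp_oblong (same wooden grip, 40 x 18 mm, total height 75 mm), but with a square mount 42 x 42 mm. Leave it. Origin: centre of the underside.
- stamp_round: Hand stamp standing upright on its die, like stamp_oblong (same wooden grip, 40 x 18 mm, total height 75 mm), but with a round mount 46 mm across. Leave it. Origin: centre of the underside.
- tray: Fixed white plastic tray, 185 (x) x 275 (y) x 30 mm high, walls 5 mm thick, floor 5 mm above the table, split into 2 (along x) by 3 (along y) compartments of about 85 mm square; five hold one thing each. Origin: centre of the underside.
- lens (a point): Centre of the inspection camera's front glass, about 0.1 m above the table. z points out along the line of sight: up, leaning to the stand's -x (robot's) side. y is level, along the long side of the housing and the hinge; x is square to both. Black lens barrel 38 mm across, 24 mm long, on a grey housing 84 (y) x 46 x 46 mm.
- camera_head (a joint): Lean of the camera's line of sight from vertical, rad: 0 looks straight up, growing leans it to the stand's -x side. Starts between 0.2 and 0.5; a stiff hinge, it stays where set. Leave it as set.
- camera_stand: Fixed stand of the camera: steel plate 110 x 120 x 10 mm with two upright cheeks 76 mm high at y = +-49 mm holding the camera on a level hinge along y at z = 58 mm. Origin: centre of the underside; z up.
- ink_bottle: Small bottle 34 mm across, 60 mm high, in a compartment of the tray. Leave it. Origin: centre of the underside.
- tape_roll: Empty cardboard roll 60 mm across, 18 mm high, lying in a compartment of the tray. Leave it. Origin: centre of the underside.
- ink_jar: Ink jar 76 mm across, 85 mm high, towards the back. Leave it. Origin: centre of the underside.
- roller: Hand ink roller lying on the table between robot and camera, about 165 x 100 x 40 mm. Leave it. Origin: on the table, where the frame leaves the handle.
Mind the look-alikes: they are no part of the job. Leave any blue or yellow look-alike of the stamp_oblong alone.

How it is judged:
On the way:
1. the oblong stamp is held in the fingers, lifted clear above the tray (contact force between stamp_oblong and the fingers above 1 N and contact force between stamp_oblong and tray below 0.2 N and height (world z) of stamp_oblong above 0.05 m), for 0.2 s.
At the end, for the whole second after the job is handed in: Stamp held still in the fingers, off tray and camera, grip up, over 120 mm high: die centre within 12 mm of the line of sight (x and y), 82 to 118 mm from the glass, axis and long side within 0.16 rad; lens within 8 mm and all else within 30 mm of where it was (contact force between stamp_oblong and the fingers above 1 N and contact force between stamp_oblong and tray below 0.2 N and contact force between stamp_oblong and camera_stand below 0.2 N and z of stamp_oblong in the frame of lens between 0.082 and 0.118 m and x of stamp_oblong in the frame of lens between -0.012 and 0.012 m and y of stamp_oblong in the frame of lens between -0.012 and 0.012 m and angle between the z axis of stamp_oblong and the z axis of lens, either way round below 0.16 rad and angle between the x axis of stamp_oblong and the y axis of lens, either way round below 0.16 rad and angle between stamp_oblong's own z axis and vertical below 1 rad and linear speed of stamp_oblong below 0.02 m/s and height (world z) of stamp_oblong above 0.12 m and distance of lens from where it was at the start of the episode below 0.008 m and distance of each of stamp_square, stamp_round, ink_bottle, tape_roll, ink_jar, roller from where it was at the start of the episode below 0.03 m); the arm keeps its last pose, push and grip.
It fails at once if the camera is shifted (lens moved more than 8 mm) (distance of lens from where it was at the start of the episode above 0.008 m).
It fails at once if something else is displaced by more than 30 mm (distance of any of stamp_square, stamp_round, ink_bottle, tape_roll, ink_jar, roller from where it was at the start of the episode above 0.03 m).
It also fails if it takes over 32 s, if anything falls off the work surface, if the arm or the gripper's body presses on something with over 40 N, if the wrist force passes 120 N, or if a joint passes its speed limit or range.

## Working session

There is one attempt and no reset: what is moved stays moved. The work goes in short steps, Python scripts to look and compute and a shell command to move; the robot and the scene stay as the last step left them, time stands still between calls to the robot, and variables do not carry over. Pictures are saved under pics/ and viewed, at most 10 in all, crops included, and the job is handed in when it is done.

```bash
mkdir -p pics; ls
python3 - <<'E'
from rig import env
import cv2,numpy as np
for n in("top","side"):
    cv2.imwrite(f"pics/{n}0.png",env.grab_frame(n)); c=env.get_calibration(n); R=cv2.Rodrigues(np.array(c["rvec"]))[0]
    print(n,c["mtx"],"cam at",-R.T@np.array(c["tvec"]).ravel())
o=env.get_obs();print({k:np.round(v,3) for k,v in o.items()},env.grasp_offset)
E
```

```text
pics
top [[438.34615913   0.         274.05596747]
 [  0.         438.34615913 213.32411906]
 [  0.           0.           1.        ]] cam at [0.47213408 0.06273953 1.2815856 ]
side [[404.69264484   0.         284.27678907]
 [  0.         404.69264484 209.25058558]
 [  0.           0.           1.        ]] cam at [0.39871841 0.61939978 0.69812879]
{'clock': np.float64(0.1), 'qpos': array([ 1.253,  0.537, -0.004,  1.539,  0.003,  1.067, -0.071]), 'joint_velocities': array([-0.001, -0.002,  0.   , -0.002,  0.001, -0.001,  0.001]), 'joint_torque': array([ 3.0000e-03, -5.7208e+01,  9.9400e-01, -2.5223e+01, -5.6000e-02,
        1.3000e-02,  0.0000e+00]), 'position': array([ 0.162, -0.629,  0.209]), 'eef_rot': array([-3.14 ,  0.   ,  0.252]), 'ft_force': array([-0.561, -0.58 , -0.084]), 'moment': array([-0.005,  0.01 , -0.036]), 'grasp_force': np.float64(0.0), 'opening': np.float64(0.088)} 0.0187
```

View pics/top0.png

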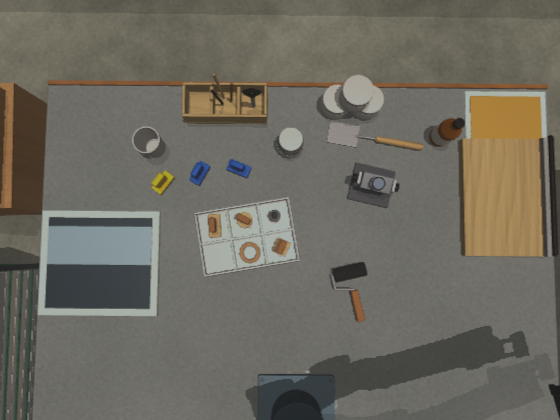

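View pics/side0.png

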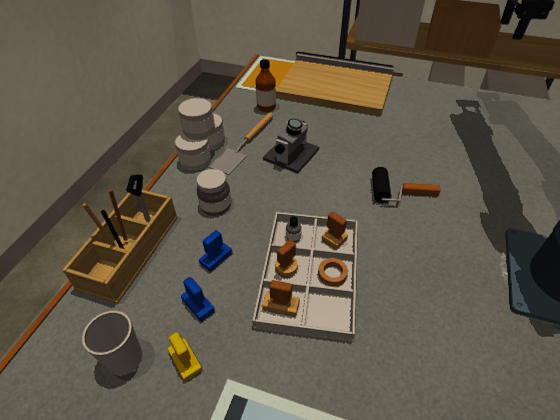

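Top view: the tray is at (247,236). Wooden stamps in it stand at (213,225), (243,220) and (282,246), with blue decoys at (200,173) and (238,168) and a yellow one at (162,182). The inspection camera is at (375,184). In the side view the stamps are at (281,297), (287,258) and (336,229), and the camera is at (292,145). By description the oblong one is top (213,225), side (281,297). I'll check that in crops.

Run:
```python
import cv2,numpy as np
t=cv2.imread("pics/top0.png");s=cv2.imread("pics/side0.png")
def g(im,x,y,w,h,k): 
    return cv2.resize(im[y:y+h,x:x+w],None,fx=k,fy=k,interpolation=cv2.INTER_CUBIC)
# top: 10x crops 40x60
cv2.imwrite("pics/ctop.png",np.hstack([g(t,195,200,40,60,10),g(t,345,158,40+0,60,10)]))
cv2.imwrite("pics/ctop2.png",g(t,340,155,70,55,10))
cv2.imwrite("pics/cside.png",np.hstack([g(s,255,270,50,75,8),g(s,260,110,50,75,8)]))
cv2.imwrite("pics/cside.png",np.hstack([g(s,255,275,50,70,8),g(s,265,110,50,70,8)]))
```

```text
(no output)
```

View pics/ctop.png

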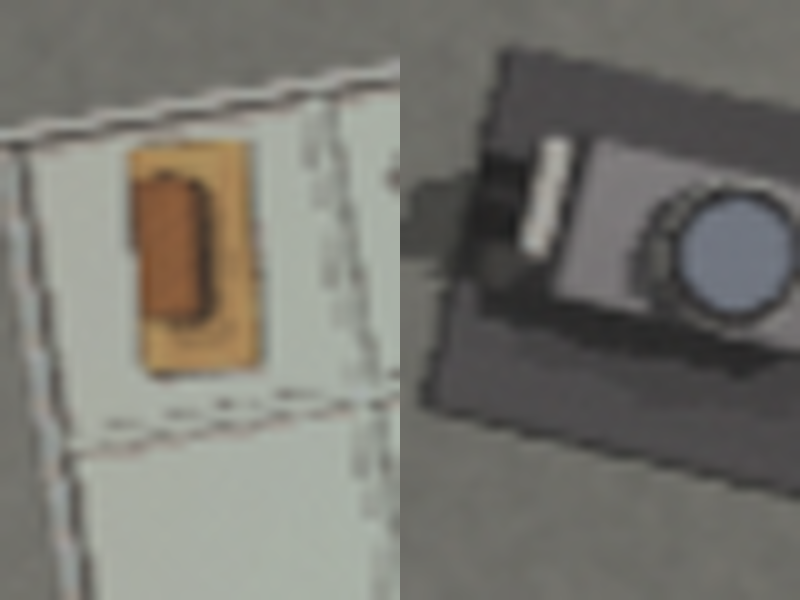

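View pics/cside.png

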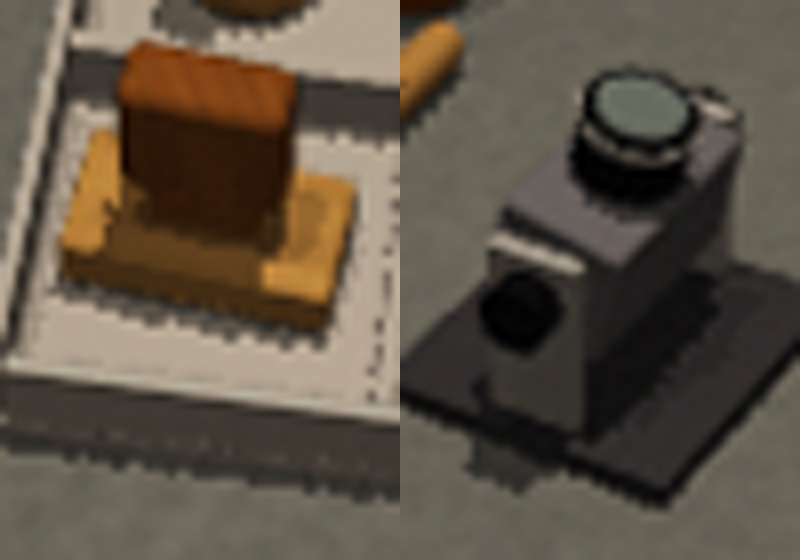

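View pics/ctop2.png

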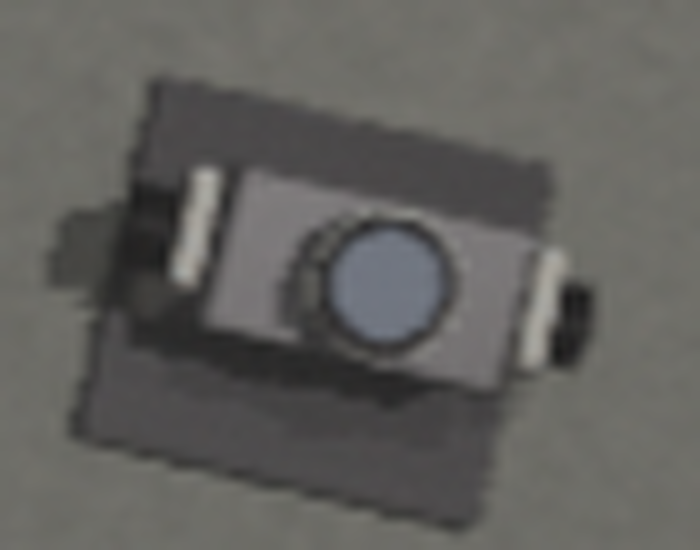

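The crops confirm it. The wooden stamp at top (213,225) has the oblong mount, with its long side about along world x. The lens glass is at top (378,184), side (289,123). Next I fit the stamp and camera poses to corners seen in both views.

```bash
cat > h.py <<'E'
from rig import env
import cv2,numpy as np
from scipy.spatial.transform import Rotation as Ro
C={n:env.get_calibration(n) for n in("top","side")}
def proj(n,P): return cv2.projectPoints(np.array(P,float).reshape(-1,3),np.array(C[n]["rvec"]),np.array(C[n]["tvec"]),np.array(C[n]["mtx"]),None)[0][:,0]
def px(uv,x0,y0,k): return (np.array(uv,float)+.5)/k-.5+[x0,y0]
def delta(pt,yaw_y,lean_R=None):
    """to TCP pt; R target matrix. prints delta in tool axes/units"""
    o=env.get_obs();R0=Ro.from_euler("xyz",o["eef_rot"]).as_matrix()
    d=R0.T@(np.array(pt)-o["position"])/.15; r=Ro.from_matrix(R0.T@lean_R).as_rotvec()/(2*np.pi)
    return np.round(d,3),np.round(r,4)
E
cat > fit.py <<'E'
from h import *
from scipy.optimize import least_squares
T=lambda l:px(l,195,200,10); S=lambda l:px(l,255,275,8)
g=lambda a,b,z:[[a,b,z],[a,-b,z],[-a,-b,z],[-a,b,z]]
sg=lambda a,b,z:[[a,-b,z],[-a,-b,z],[-a,b,z],[a,b,z]]
obs=[("top",g(.02,.009,.075),T([(135,180),(192,177),(197,320),(146,320)])),
("top",g(.033,.017,.019),T([(128,143),(250,140),(262,366),(148,373)])),
("side",sg(.02,.009,.075),S([(145,45),(297,72),(290,128),(120,98)])),
("side",sg(.033,.017,.019),S([(103,130),(355,180),(328,300),(62,245)]))]
def f(p):
    R=Ro.from_euler("z",p[3]).as_matrix()
    return np.concatenate([(proj(n,np.array(L)@R.T+p[:3])-u).ravel() for n,L,u in obs])
r=least_squares(f,[.5,.2,.005,0],x_scale=[.1,.1,.1,1],loss="soft_l1");print("stamp",r.x.round(4));print(f(r.x).round(1).reshape(4,-1))
T=lambda l:px(l,340,155,10); S=lambda l:px(l,265,110,8)
ob2=[("top",0,g(.055,.06,.010),T([(152,78),(548,158),(468,530),(75,435)])),
("top",1,g(.023,.042,.023),T([(245,168),(540,245),(500,387),(207,325)])),
("top",1,[[0,0,.047]],T([(388,285)])),
("side",1,[[.023,.042,.023],[-.023,.042,.023]],S([(102,210),(225,265)])),
("side",1,[[0,0,.047]],S([(240,105)])),("side",0,[[-.055,.06,.010]],S([(262,492)]))]
def f2(p):
    R=Ro.from_euler("z",p[2]).as_matrix(); Q=R@Ro.from_euler("y",-p[3]).as_matrix()
    out=[]
    for n,m,L,u in ob2:
        W=np.array(L)@(Q if m else R).T+[p[0],p[1],.058*m]
        out.append((proj(n,W)-u).ravel())
    return np.concatenate(out)
r=least_squares(f2,[.5,-.2,-.24,.3],x_scale=[.1,.1,1,1],loss="soft_l1");p=r.x;print("stand",p.round(4));print(f2(p).round(1))
R=Ro.from_euler("z",p[2]).as_matrix(); Q=R@Ro.from_euler("y",-p[3]).as_matrix()
lens=np.array([p[0],p[1],.058])+Q@[0,0,.047];print("lens",lens,"axis",Q[:,2])
# free triangulation of lens
o=[x[3][0] for x in ob2 if x[2]==[[0,0,.047]]]
q=least_squares(lambda P:np.concatenate([proj("top",P)[0]-o[0],proj("side",P)[0]-o[1]]),lens,x_scale=.1);print("lens tri",q.x,q.fun)
E
python3 fit.py
```

```text
stamp [0.5295 0.2386 0.0032 0.0842]
[[-0.4 -0.6  0.4 -0.8  0.9 -0.6 -0.6 -0.1]
 [ 0.2  0.1 -0.2 -0.5  0.1 -0.2 -0.3 -0. ]
 [-0.8 -1.5  1.6 -0.5  0.3  0.9 -0.3  0.2]
 [-0.4 -0.4  1.4  0.3  1.   0.8 -0.   0.4]]
stand [ 0.652  -0.2156 -0.2215  0.158 ]
[ 0.2 -0.5  0.7  0.7  0.8 -0.1 -0.2  0.1 -0.6 -0.7 -0.3 -1.5 -0.4  0.6
 -0.8 -0.1 -0.3 -0.7  0.2 -1.1  0.2 -0.   0.4  0.3  1.3 -0.3]
lens [ 0.64478048 -0.21399015  0.10441451] axis [-0.15350727  0.03456573  0.98754277]
lens tri [ 0.64444087 -0.21443985  0.10479513] [-0.12649519 -0.57778397  0.55146182  0.07227456]
```

```bash
python3 -m creep '[{"hand":0,"delta_pos":[1,-1,0],"delta_rot":[0,0,0.0267]},{"hand":0,"delta_pos":[1,-1,0],"delta_rot":[0,0,0.0267]},{"hand":0,"delta_pos":[1,-1,0],"delta_rot":[0,0,0.0267]},{"hand":0,"delta_pos":[1,-1,0],"delta_rot":[0,0,0.0267]},{"hand":0,"delta_pos":[1,-1,0],"delta_rot":[0,0,0.0267]},{"hand":0,"delta_pos":[1,-1,0],"delta_rot":[0,0,0.0267]},{"hand":0,"delta_pos":[1,-1,0],"delta_rot":[0,0,0.0267]}]' 25
python3 -m creep '[{"hand":0,"delta_pos":[0.42,-0.88,0],"delta_rot":[0,0,0]},{"hand":0,"delta_pos":[0.42,-0.88,0],"delta_rot":[0,0,0]},{"hand":0,"delta_pos":[0.42,-0.88,0],"delta_rot":[0,0,0]},{"hand":0,"delta_pos":[0.42,-0.88,0],"delta_rot":[0,0,0]},{"hand":0,"delta_pos":[0.42,-0.88,0],"delta_rot":[0,0,0]}]'
python3 -m creep '[{"hand":0,"delta_pos":[0.42,-0.88,0],"delta_rot":[0,0,0]},{"hand":0,"delta_pos":[0.42,-0.88,0],"delta_rot":[0,0,0]},{"hand":0,"delta_pos":[0.42,-0.88,0],"delta_rot":[0,0,0]},{"hand":0,"delta_pos":[0.42,-0.88,0],"delta_rot":[0,0,0]},{"hand":0,"delta_pos":[0.42,-0.88,0],"delta_rot":[0,0,0]}]'
```

```text
clock: 0.68
position: [0.2717, -0.4444, 0.2097]
eef_rot: [-3.141, -0.0, 0.089]
ft_force: [-0.6, -1.1, -0.1]
opening: 0.0448
grasp_force: 0.0
clock: 1.1
position: [0.3228, -0.307, 0.2096]
eef_rot: [-3.14, -0.0, 0.089]
ft_force: [0.4, -0.2, 1.0]
opening: 0.0441
grasp_force: 0.0
clock: 1.52
position: [0.375, -0.1709, 0.2099]
eef_rot: [-3.141, -0.001, 0.089]
ft_force: [0.3, 0.0, 0.5]
opening: 0.0439
grasp_force: 0.0
```

```bash
python3 -m creep '[{"hand":0,"delta_pos":[0.42,-0.88,0],"delta_rot":[0,0,0]},{"hand":0,"delta_pos":[0.42,-0.88,0],"delta_rot":[0,0,0]},{"hand":0,"delta_pos":[0.42,-0.88,0],"delta_rot":[0,0,0]},{"hand":0,"delta_pos":[0.42,-0.88,0],"delta_rot":[0,0,0]},{"hand":0,"delta_pos":[0.42,-0.88,0],"delta_rot":[0,0,0]}]'
python3 -m creep '[{"hand":0,"delta_pos":[0.42,-0.88,0],"delta_rot":[0,0,0]},{"hand":0,"delta_pos":[0.42,-0.88,0],"delta_rot":[0,0,0]},{"hand":0,"delta_pos":[0.42,-0.88,0],"delta_rot":[0,0,0]},{"hand":0,"delta_pos":[0.42,-0.88,0],"delta_rot":[0,0,0]},{"hand":0,"delta_pos":[0.42,-0.88,0],"delta_rot":[0,0,0]}]'
python3 -m creep '[{"hand":0,"delta_pos":[0.42,-0.88,0.4],"delta_rot":[0,0,0]},{"hand":0,"delta_pos":[0.42,-0.88,0.4],"delta_rot":[0,0,0]},{"hand":0,"delta_pos":[0.42,-0.88,0.4],"delta_rot":[0,0,0]},{"hand":0,"delta_pos":[0.42,-0.88,0.4],"delta_rot":[0,0,0]},{"hand":0,"delta_pos":[0.42,-0.88,0.4],"delta_rot":[0,0,0]},{"hand":0,"delta_pos":[0.42,-0.88,0.4],"delta_rot":[0,0,0]},{"hand":0,"delta_pos":[0.42,-0.88,0.4],"delta_rot":[0,0,0]}]'
python3 - <<'E'
from h import *
s=env.grab_frame("side")
cv2.imwrite("pics/c1.png",cv2.resize(s[215:325,230:350],None,fx=5,fy=5,interpolation=2))
print(env.get_obs()["position"])
E
```

```text
clock: 1.93
position: [0.4273, -0.0341, 0.21]
eef_rot: [-3.14, -0.002, 0.088]
ft_force: [0.3, -0.2, -0.1]
opening: 0.0439
grasp_force: 0.0
clock: 2.35
position: [0.4789, 0.1027, 0.2097]
eef_rot: [-3.139, -0.001, 0.087]
ft_force: [-0.8, -0.0, -0.1]
opening: 0.0439
grasp_force: 0.0
clock: 2.93
position: [0.5294, 0.2334, 0.1492]
eef_rot: [3.139, 0.001, 0.081]
ft_force: [0.3, -0.1, -0.1]
opening: 0.0441
grasp_force: 0.0
[0.52941202 0.23350789 0.1496881 ]
```

View pics/c1.png

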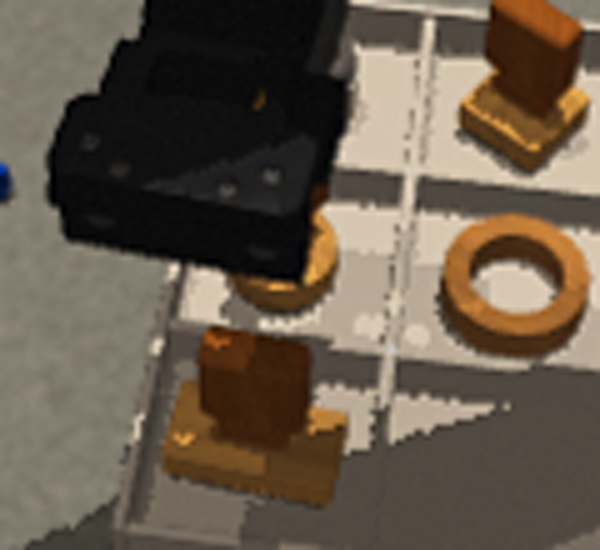

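The side crop shows the stamp's grip free and upright at crop (255,385), next to the round stamp. The gripper's body hides the fingers. I'll check where the TCP projects before going down.

Run:
```python
from h import *
o=env.get_obs();R=Ro.from_euler("xyz",o["eef_rot"]).as_matrix();p=o["position"]
for off in([0,0,0],[0,.04,0],[0,-.04,0],[0,0,-.064],[.037,-.09,-.064],[-.037,-.09,-.064]):
    print(off,(5*(proj("side",p+R@np.array(off))[0]-[230,215])).round())
print(delta([.5295,.2386,.0445],0,Ro.from_euler("xyz",[np.pi,0,.084]).as_matrix()))
```

```text
[0, 0, 0] [261. 220.]
[0, 0.04, 0] [288. 129.]
[0, -0.04, 0] [231. 317.]
[0, 0, -0.064] [260.  97.]
[0.037, -0.09, -0.064] [ 58. 309.]
[-0.037, -0.09, -0.064] [311. 361.]
(array([ 0.003, -0.035,  0.701]), array([ 0.0003, -0.    , -0.0006]))
```

```bash
python3 -m creep '[{"hand":0,"delta_pos":[0,-0.035,0],"delta_rot":[0,0,0]},{"hand":0,"delta_pos":[0,-0.035,0.15],"delta_rot":[0,0,0]},{"hand":0,"delta_pos":[0,-0.035,0.3],"delta_rot":[0,0,0]},{"hand":0,"delta_pos":[0,-0.035,0.45],"delta_rot":[0,0,0]},{"hand":0,"delta_pos":[0,-0.035,0.5],"delta_rot":[0,0,0]},{"hand":0,"delta_pos":[0,-0.035,0.5],"delta_rot":[0,0,0]},{"hand":0,"delta_pos":[0,-0.035,0.5],"delta_rot":[0,0,0]}]'
python3 - <<'E'
from h import *
s=env.grab_frame("side")
cv2.imwrite("pics/c2.png",cv2.resize(s[235:345,230:350],None,fx=5,fy=5,interpolation=2))
E
```

```text
clock: 3.57
position: [0.5283, 0.2421, 0.0755]
eef_rot: [3.142, -0.001, 0.083]
ft_force: [0.4, -0.1, 0.2]
opening: 0.044
grasp_force: 0.0
```

View pics/c2.png

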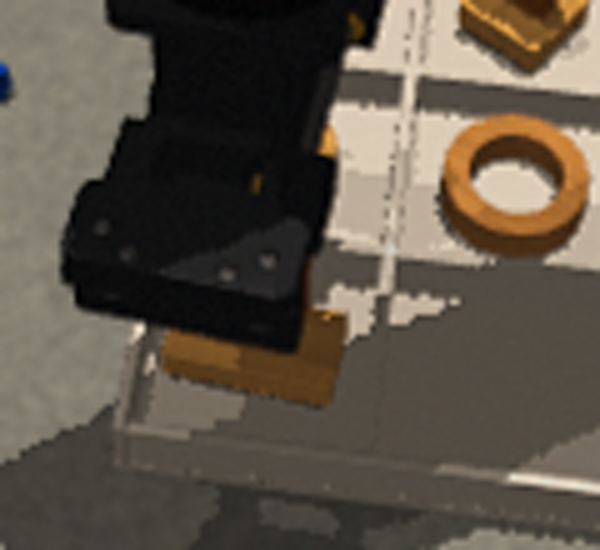

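No contact while the fingers go over the grip. The mount shows below the hand at crop (250,370). I'll go down the rest of the way, close and lift.

```bash
python3 -m creep '[{"hand":0,"delta_pos":[0,0.02,0.1],"delta_rot":[0,0,0]},{"hand":0,"delta_pos":[0,0.02,0.2],"delta_rot":[0,0,0]},{"hand":0,"delta_pos":[0,0.02,0.2],"delta_rot":[0,0,0]},{"hand":0,"delta_pos":[0,0.02,0.2],"delta_rot":[0,0,0]},{"hand":1,"delta_pos":[0,0.02,0.2],"delta_rot":[0,0,0]},{"hand":1,"delta_pos":[0,0.02,0.2],"delta_rot":[0,0,0]},{"hand":1,"delta_pos":[0,0.02,0.2],"delta_rot":[0,0,0]},{"hand":1,"delta_pos":[0,0.02,0.2],"delta_rot":[0,0,0]},{"hand":1,"delta_pos":[0,0.02,0.2],"delta_rot":[0,0,0]},{"hand":1,"delta_pos":[0,0.02,0.2],"delta_rot":[0,0,0]},{"hand":1,"delta_pos":[0,0.02,0.2],"delta_rot":[0,0,0]},{"hand":1,"delta_pos":[0,0.02,0.2],"delta_rot":[0,0,0]}]' 25
```

```text
clock: 4.62
position: [0.5285, 0.2396, 0.0453]
eef_rot: [-3.142, -0.001, 0.084]
ft_force: [-0.8, -1.4, 5.3]
opening: 0.0176
grasp_force: 25.0
```

```bash
python3 -m creep '[{"hand":1,"delta_pos":[0,0,-0.15],"delta_rot":[0,0,0]},{"hand":1,"delta_pos":[0,0,-0.3],"delta_rot":[0,0,0]},{"hand":1,"delta_pos":[0,0,-0.5],"delta_rot":[0,0,0]},{"hand":1,"delta_pos":[0,0,-0.7],"delta_rot":[0,0,0]},{"hand":1,"delta_pos":[0,0,-0.9],"delta_rot":[0,0,0]},{"hand":1,"delta_pos":[0,0,-1],"delta_rot":[0,0,0]},{"hand":1,"delta_pos":[0,0,-1],"delta_rot":[0,0,0]}]'
python3 -m creep '[{"hand":1,"delta_pos":[0,0,-0.2],"delta_rot":[0,0,0]},{"hand":1,"delta_pos":[0,0,-0.4],"delta_rot":[0,0,0]},{"hand":1,"delta_pos":[0,0,-0.6],"delta_rot":[0,0,0]},{"hand":1,"delta_pos":[0,0,-0.8],"delta_rot":[0,0,0]},{"hand":1,"delta_pos":[0,0,-0.9],"delta_rot":[0,0,0]},{"hand":1,"delta_pos":[0,0,-0.9],"delta_rot":[0,0,0]}]'
```

```text
clock: 5.2
position: [0.53, 0.2408, 0.1983]
eef_rot: [-3.139, -0.006, 0.084]
ft_force: [0.1, 0.9, -1.3]
opening: 0.0172
grasp_force: 25.0
clock: 5.7
position: [0.5293, 0.2404, 0.3319]
eef_rot: [-3.14, -0.004, 0.084]
ft_force: [0.3, -0.2, -1.2]
opening: 0.0177
grasp_force: 25.0
```

```bash
cat > lean.py <<'E'
# crops of the camera head from both views for the lean
from h import *
t=env.grab_frame("top");s=env.grab_frame("side")
a=cv2.resize(s[110:180,258:322],None,fx=8,fy=8,interpolation=2);b=cv2.resize(s[200:330,255:365],None,fx=2,fy=4,interpolation=2)
cv2.imwrite("pics/lean.png",a)
E
python3 lean.py
python3 - <<'E'
from h import *
Q=Ro.from_euler("zy",[0,0]).as_matrix()
lens=np.array([.6444,-.2142,.1046])
for lean in(.2,.25):
    Q=Ro.from_euler("z",-.2215).as_matrix()@Ro.from_euler("y",-lean).as_matrix()
    # tool z=-a, tool y = +stand x
    z=-Q[:,2];y=Q[:,0];R=np.c_[np.cross(y,z),y,z]
    print(lens+.14*Q[:,2],Ro.from_matrix(R).as_euler("xyz"),delta(lens+.14*Q[:,2],0,R))
print(env.get_obs()["qpos"].round(2))
E
```

```text
[ 0.61726581 -0.20808952  0.24180932] [2.94159265 0.         1.34929633] (array([0.346, 3.021, 0.576]), array([-0.0275,  0.0204, -0.2006]))
[ 0.61060965 -0.20659058  0.24024774] [2.89159265 0.         1.34929633] (array([0.303, 3.007, 0.587]), array([-0.0344,  0.0255, -0.2002]))
[-0.14  0.35 -0.48  1.56  0.17  1.27 -2.13]
```

View pics/lean.png

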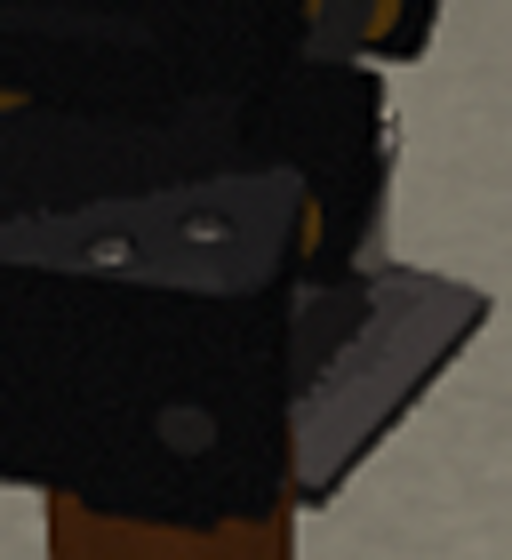

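The arm hides the camera head here; only the plate's right corner at (319,147) and front corner at (298,172) show. I'll refit the lean with those plus the plate's thickness.

```bash
sed -i '/^# free tri/,$d' fit.py
cat >> fit.py <<'E'
ob2.append(("side",0,[[-.055,-.06,.010]],np.array([[319.0,146.6]])))
for zb in(.01,.0):
    ob2[0]=("top",0,[[.055,.06,.01],[.055,-.06,.01],[-.055,-.06,zb],[-.055,.06,zb]],ob2[0][3])
    r=least_squares(f2,p,x_scale=[.1,.1,1,1],loss="soft_l1");J=np.linalg.inv(r.jac.T@r.jac);print(zb,r.x.round(3),"sig lean",J[3,3]**.5*.6,r.cost)
    print(f2(r.x).round(1))
E
python3 fit.py | tail -8
```

```text
-0.8 -0.1 -0.3 -0.7  0.2 -1.1  0.2 -0.   0.4  0.3  1.3 -0.3]
lens [ 0.64478048 -0.21399015  0.10441451] axis [-0.15350727  0.03456573  0.98754277]
0.01 [ 0.652 -0.216 -0.22   0.167] sig lean 0.028899299829132655 4.6861111148155254
[ 0.2 -0.6  0.6  0.5  0.8 -0.2 -0.2  0.  -0.7 -0.7 -0.3 -1.6 -0.5  0.5
 -0.9 -0.1 -0.4 -0.7  0.1 -1.1  0.2  0.   0.4  0.3  1.2 -0.3  0.9 -0.4]
0.0 [ 0.653 -0.216 -0.216  0.18 ] sig lean 0.028829059526153132 4.533281213338706
[ 0.2 -0.7  0.7  0.3  0.2 -0.1 -0.6  0.3 -0.6 -0.7 -0.2 -1.7 -0.3  0.4
 -0.8 -0.1 -0.3 -0.6  0.2 -1.3  0.2  0.1  0.4  0.3  1.2 -0.4  0.8 -0.6]
```

```bash
python3 -m creep '[{"hand":1,"delta_pos":[0.1,0.2,0],"delta_rot":[0,0,0]},{"hand":1,"delta_pos":[0.1,0.4,0],"delta_rot":[0,0,0]},{"hand":1,"delta_pos":[0.1,0.6,0],"delta_rot":[0,0,0]},{"hand":1,"delta_pos":[0.1,0.8,0],"delta_rot":[0,0,0]},{"hand":1,"delta_pos":[0.1,1,0],"delta_rot":[0,0,0]}]'
python3 -m creep '[{"hand":1,"delta_pos":[0.1,0.2,0],"delta_rot":[0,0,0]},{"hand":1,"delta_pos":[0.1,0.4,0],"delta_rot":[0,0,0]},{"hand":1,"delta_pos":[0.1,0.6,0],"delta_rot":[0,0,0]},{"hand":1,"delta_pos":[0.1,0.8,0],"delta_rot":[0,0,0]},{"hand":1,"delta_pos":[0.1,1,0],"delta_rot":[0,0,0]}]'
python3 -m creep '[{"hand":1,"delta_pos":[0.1,0.2,0],"delta_rot":[0,0,-0.018]},{"hand":1,"delta_pos":[0.1,0.4,0],"delta_rot":[0,0,-0.036]},{"hand":1,"delta_pos":[0.1,0.6,0],"delta_rot":[0,0,-0.054]},{"hand":1,"delta_pos":[0.1,0.8,0],"delta_rot":[0,0,-0.072]},{"hand":1,"delta_pos":[0.1,0.9,0],"delta_rot":[0,0,-0.09]},{"hand":1,"delta_pos":[0.1,0.95,0],"delta_rot":[0,0,-0.108]},{"hand":1,"delta_pos":[0.1,0.95,0],"delta_rot":[0,0,-0.126]},{"hand":1,"delta_pos":[0.1,0.95,0],"delta_rot":[0,0,-0.144]},{"hand":1,"delta_pos":[0.1,0.95,0],"delta_rot":[0,0,-0.162]},{"hand":1,"delta_pos":[0.1,0.95,0],"delta_rot":[0,0,-0.18]},{"hand":1,"delta_pos":[0.1,0.95,0],"delta_rot":[0,0,-0.2]},{"hand":1,"delta_pos":[0.1,0.95,0],"delta_rot":[0,0,-0.2]},{"hand":1,"delta_pos":[0.1,0.95,0],"delta_rot":[0,0,-0.2]}]'
cat > tgt.py <<'E'
from h import *
lens=np.array([.6444,-.2142,.1046]);lean=.215
Q=Ro.from_euler("z",-.218).as_matrix()@Ro.from_euler("y",-lean).as_matrix()
z=-Q[:,2];y=Q[:,0];R=np.c_[np.cross(y,z),y,z]
print(lens+.14*Q[:,2],delta(lens+.14*Q[:,2],0,R))
E
python3 tgt.py
```

```text
clock: 6.22
position: [0.5543, 0.0894, 0.3265]
eef_rot: [3.141, 0.005, 0.084]
ft_force: [0.3, 0.4, 0.3]
opening: 0.017
grasp_force: 25.0
clock: 6.63
position: [0.5818, -0.0586, 0.3265]
eef_rot: [-3.141, 0.005, 0.084]
ft_force: [0.4, -0.0, -0.5]
opening: 0.0175
grasp_force: 25.0
clock: 7.72
position: [0.6091, -0.1976, 0.3271]
eef_rot: [-3.138, -0.0, 1.337]
ft_force: [0.4, -0.4, -1.0]
opening: 0.0177
grasp_force: 25.0
[ 0.61523829 -0.20774009  0.2413767 ] (array([-0.057,  0.057,  0.571]), array([-0.0348,  0.0002, -0.0025]))
```

```bash
python3 -m creep '[{"hand":1,"delta_pos":[-0.057,0.057,0.05],"delta_rot":[-0.008,0,-0.0025]},{"hand":1,"delta_pos":[-0.057,0.057,0.15],"delta_rot":[-0.016,0,-0.0025]},{"hand":1,"delta_pos":[-0.057,0.057,0.25],"delta_rot":[-0.024,0,-0.0025]},{"hand":1,"delta_pos":[-0.057,0.057,0.35],"delta_rot":[-0.032,0,-0.0025]},{"hand":1,"delta_pos":[-0.057,0.057,0.45],"delta_rot":[-0.035,0,-0.0025]},{"hand":1,"delta_pos":[-0.057,0.057,0.52],"delta_rot":[-0.035,0,-0.0025]},{"hand":1,"delta_pos":[-0.057,0.057,0.57],"delta_rot":[-0.035,0,-0.0025]},{"hand":1,"delta_pos":[-0.057,0.057,0.57],"delta_rot":[-0.035,0,-0.0025]},{"hand":1,"delta_pos":[-0.057,0.057,0.57],"delta_rot":[-0.035,0,-0.0025]},{"hand":1,"delta_pos":[-0.057,0.057,0.57],"delta_rot":[-0.035,0,-0.0025]}]'
python3 tgt.py
python3 - <<'E'
from h import *
s=env.grab_frame("side")
cv2.imwrite("pics/c3.png",cv2.resize(s[50:180,230:360],None,fx=4.5,fy=4.5,interpolation=2))
E
```

```text
clock: 8.55
position: [0.6175, -0.2079, 0.245]
eef_rot: [2.921, 0.001, 1.356]
ft_force: [-0.3, -0.3, -0.3]
opening: 0.0173
grasp_force: 25.0
[ 0.61523829 -0.20774009  0.2413767 ] (array([-0.002, -0.02 ,  0.02 ]), array([0.001 , 0.0001, 0.0005]))
```

View pics/c3.png

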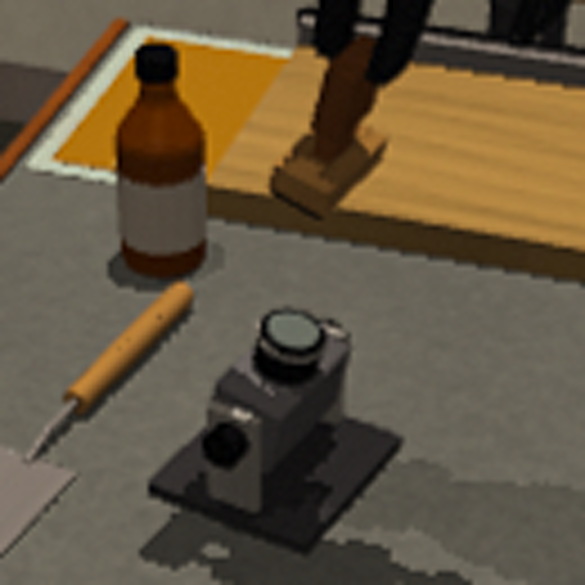

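Side crop: the stamp is held upright and tilted over the lens, with the mount at crop (327,165) and the glass at (291,332). The camera is now in full view, so I'll refit with this view's corners and check the mount against prediction.

```bash
cat >> fit.py <<'E'
print("---")
V=lambda l:px(l,230,50,4.5)
ob2=[o for o in ob2 if o[0]=="top"]+[("side",0,[[.055,.06,.01],[-.055,-.06,.01],[-.055,.06,.01]],V([(150,486),(402,435),(305,541)])),
("side",1,[[.023,.042,.023],[-.023,.042,.023],[-.023,-.042,.023]],V([(218,378),(267,412),(350,340)])),("side",1,[[0,0,.047]],V([(291,332)]))]
r=least_squares(f2,p,x_scale=[.1,.1,1,1],loss="soft_l1");print(r.x.round(3));print(f2(r.x).round(1))
o=env.get_obs();R=Ro.from_euler("xyz",o["eef_rot"]).as_matrix()
# stamp: x=tool x, z=-tool z, origin .0403 ahead of TCP
B=[[a*.033,b*.017,.0403-h] for h in(.003,.019) for a,b in((1,1),(1,-1),(-1,-1),(-1,1))]
print((4.5*(proj("side",np.array(B)@R.T+o["position"])-[230,50])).round(0))
E
python3 fit.py | sed '1,/---/d'
```

```text
[ 0.653 -0.216 -0.213  0.176]
[ 0.3 -0.8  0.8  0.1  0.4 -0.3 -0.3  0.2 -0.4 -0.9 -0.  -1.9 -0.1  0.2
 -0.5 -0.3 -0.1 -0.8 -0.4 -0.9  0.7 -0.5  1.1  0.6 -0.7  0.8  3.9  1.4
  1.2  0.6  0.6 -0.6]
[[270. 184.]
 [326. 215.]
 [387. 157.]
 [332. 128.]
 [276. 158.]
 [334. 189.]
 [394. 132.]
 [339. 102.]]
```

The predicted mount corners (270,184) and (326,215) match the observed (272,185) and (322,215). A last small correction, then hold and hand in.

```bash
python3 -m creep '[{"hand":1,"delta_pos":[0,-0.01,0.02],"delta_rot":[0,0,0]},{"hand":1,"delta_pos":[0,-0.01,0.02],"delta_rot":[0,0,0]},{"hand":1,"delta_pos":[0,-0.01,0.02],"delta_rot":[0,0,0]},{"hand":1,"delta_pos":[0,-0.01,0.02],"delta_rot":[0,0,0]},{"hand":1,"delta_pos":[0,-0.01,0.02],"delta_rot":[0,0,0]},{"hand":1,"delta_pos":[0,-0.01,0.02],"delta_rot":[0,0,0]},{"hand":1,"delta_pos":[0,-0.01,0.02],"delta_rot":[0,0,0]},{"hand":1,"delta_pos":[0,-0.01,0.02],"delta_rot":[0,0,0]}]'
python3 tgt.py; python3 -c "
from rig import env
o=env.get_obs();print(abs(o['joint_velocities']).max());print(env.sign_off())"
```

```text
clock: 9.27
position: [0.6157, -0.2077, 0.241]
eef_rot: [2.922, 0.002, 1.356]
ft_force: [0.3, 0.3, -0.2]
opening: 0.0177
grasp_force: 25.0
[ 0.61523829 -0.20774009  0.2413767 ] (array([-0.001, -0.002, -0.003]), array([0.0008, 0.0001, 0.0006]))
0.0023868764287617366
the job is handed in; nothing more can be done
None
```

I handed the job in at 9.3 s with the oblong stamp held still about 100 mm from the lens and, by my measurements, squared to it and centred; no verdict came back, and the camera's lean (set to 0.215 rad, image fits 0.16–0.18, stated minimum 0.2) is the least certain figure.

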